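# Find the rocking corner of an instrument plate and shim it

### The arm

A 6-joint arm with a two-finger parallel gripper is mounted at the origin on the work surface. World frame = base frame: x ahead of the robot, y to its left, z up, the work surface at z = 0. Lengths are in m, angles in degrees, forces in N, time in s.
With the tool pointing down it reaches from about 0.25 to 0.725 m from the base axis. Payload 9.7 kg.
Tool frame: the origin (TCP) lies at the very end of the fingers, on their centre line; the grasp point (between the pads) lies grasp_offset behind it (grasp_offset is the distance from the TCP to the grasp point, in m); z points along the fingers, y is the line along which they close (so a half turn about z gives the same grasp; the last joint's range is limited). The gripper opens to 85 mm and grips with 20 to 120 N. Pads are 22 mm wide; open, the fingers measure 114 mm over their backs; the gripper's body (76 mm by 85 mm) begins 54 mm behind the grasp point. The pads swing forward as they close: fully open they stand 13 mm farther back than shut.
Start: joints at [-70.302, 4.979, 10.078, 95.1, 0, 90], TCP at [0.185, -0.518, 0.231] pointing down, gripper open.
Joint ranges: [-179.16, 179.16], [-48.56, 103.87], [-65.8, 70.77], [-126.05, 130.52], [-82.76, 87.17], [-180, 180]. Speed limits (degrees/s): [127.2, 127.2, 147.25, 180, 180, 180].

### API

Orientations are given as [roll, pitch, yaw] about the fixed x, y, z axes, in that order (R = Rz(yaw) Ry(pitch) Rx(roll)).
In Python, from workcell import get_obs, camera, calibration, job_done, recognise, cut_out, mark_of, grasp_offset gives the robot as it stands.
- The arm moves only by the tool servo_tool, never from a script. Its argument "moves" is a list of rows, each a list of 3 entries, a list of its own where there are three numbers: the turn, a rotation vector about the tool's x, y, z in degrees, then the shift along the tool's x, y, z in m, then the opening in per cent of the stroke, from 0 (shut) to 100 (fully open). In form: [[[ax, ay, az], [x, y, z], claw], ...]. A call has 1 to 12 rows; each row shifts and turns the commanded pose from where the row before left it, along the tool's axes as they then stand; what a row does not reach is not made up. A row lasts 1/10 s, in which the tool goes at most 50 mm and 8.59 degrees, less where a joint would pass 70% of its speed; a pose out of reach is approached as far as the arm can. A call is refused whole if a number of a shift passes 0.05 or a number of a turn 8.59, either way. A call with a gripper value outside its range is refused whole. The fingers move at their own pace and stop on an object; "force" is the grip in N (left out, the last holds). Time passes only in rows, so rows that do not move let the fingers close. It gives the time, the measured TCP pose, the force, the opening and the grip force at its end, in the units of the state.
- get_obs(): the state, without advancing time (a new reading comes with each control period).
- camera(name): name is "side" or "top" or "wrist"; returns (picture, depth): 420x560x3 uint8, red, green, blue; 420x560 float32, m along the optical axis (not along the pixel's ray), 0 where there is no reading.
- calibration(name): a dict with "camera_matrix" (3x3 intrinsics, pixels), "dist" ([k1, k2, p1, p2, k3] as OpenCV has them; the pictures are not rectified), "R" (3x3) and "t" (3): a world point X has camera coordinates R X + t. Camera axes: x right, y down, z forward; pixel columns grow to the right and rows downward; lengths in m; the calibration is good to about 2 mm. A picture is of the moment at which its call begins: read the wrist's pose just before it. calibration takes no time and is no camera call; for the wrist camera it gives the pose at the moment of the call.
- job_done(): hands the job in; it is judged then, once.
Trained networks look in the newest picture that a camera, given by its name, has taken for a name from the list of things; names that differ only in an ending like _2 or _b are one class to them, and where a whole thing is asked for, a point or a joint stands for the part that bears it (a point fixed in the world has none). Each returns a list of dicts, best first, with "score" (0 to 1); they miss things now and then, are a little off and sometimes report something else, mostly with a low value. They report only what shows in the picture. A call takes as long as a camera call. They do not tell look-alikes from the thing itself.
- recognise(name, camera): "xyz" ([x, y, z] in m, in the coordinates of the camera as it stood for that picture, good to about 4 mm: the middle of the surface that is visible of it).
- cut_out(name, camera): "mask" (420x560 bool, what is visible of it).
- mark_of(name, camera): "xyz" ([x, y, z] in m, in the coordinates of the camera as it stood for that picture, good to about 4 mm: a listed point, or the origin of a listed thing).
The state is a dict: "time": time; "q": joint angles; "qd": joint speeds; "joint_efforts": joint torques, N m; "ee_pos": TCP position; "tcp_rot": TCP orientation; "wrist_force": force on the tool from outside, world axes, zero at the start; "torque": the same for the moment, N m; "opening": finger opening in m; "grasp_force": force on a finger pad.
Only numpy, scipy, OpenCV 4.12 (cv2) and the standard library are available. Lean on these libraries where they do the work, as an engineer would, in place of code of your own. Each camera call takes 0.05 s, during which the arm holds its last target. There are 200 camera calls.

### The job

With the fingertips, press down on the corners of the instrument's plate to find the one that rocks, then press that corner's shim tab flat, leaving the other three tabs up. Finally press the same corner again, firmly, for a moment to check that it now bears on its shim, and withdraw; do not lift or shift the plate, and leave the things lying around alone.

Things in the scene. Friction and masses are not known exactly. Their poses are not given: they have to be found in the camera images.
- plate: loose aluminium plate, 170 x 170 x 12 mm, 2 to 3 kg, with a white instrument box (84 x 86 mm, top of its dial and buttons 64 mm above the plate's underside) fixed in its middle. Origin: centre of the plate's underside, 38 mm above the bench; x points away from the robot, y to its left (yaw varies), z up. It rests level on four hidden studs, one under each corner
- bed: fixed grey steel bed under the plate, 200 x 340 x 12 mm, same centre and axes as the plate, origin at bench height. It bears the four studs: three are solid; one, at a corner that differs each time and cannot be seen, is sprung. A press of 6 to 8 N makes that corner sink, at most 5 mm, and it rises again when let go; the other corners do not yield
- corner_1 (a point): where to press the plate's near left corner (seen from the robot): on its top face, 50 mm above the bench, above the stud, -66 mm in x and +64 mm in y from the plate's centre. Clear flat area about 43 x 42 mm
- corner_2 (a point): where to press the plate's near right corner (seen from the robot): on its top face, 50 mm above the bench, above the stud, -66 mm in x and -64 mm in y from the plate's centre. Clear flat area about 43 x 42 mm
- corner_3 (a point): where to press the plate's far left corner (seen from the robot): on its top face, 50 mm above the bench, above the stud, +66 mm in x and +64 mm in y from the plate's centre. Clear flat area about 43 x 42 mm
- corner_4 (a point): where to press the plate's far right corner (seen from the robot): on its top face, 50 mm above the bench, above the stud, +66 mm in x and -64 mm in y from the plate's centre. Clear flat area about 43 x 42 mm
- tab_1 (a point): where to press the near left corner's steel shim tab: on its upper face, 45 mm out from its hinge. The tab, 22 mm wide and 4 mm thick, reaches 57 mm leftwards from the hinge, sloping up and outwards by about 0.5 rad. Pressed flat it is level, its upper face 36 mm above the bench, this point at x -66, y +142 mm from the plate's centre
- tab_2 (a point): where to press the near right corner's steel shim tab: on its upper face, 45 mm out from its hinge. The tab, 22 mm wide and 4 mm thick, reaches 57 mm rightwards from the hinge, sloping up and outwards by about 0.5 rad. Pressed flat it is level, its upper face 36 mm above the bench, this point at x -66, y -142 mm from the plate's centre
- tab_3 (a point): where to press the far left corner's steel shim tab: on its upper face, 45 mm out from its hinge. The tab, 22 mm wide and 4 mm thick, reaches 57 mm leftwards from the hinge, sloping up and outwards by about 0.5 rad. Pressed flat it is level, its upper face 36 mm above the bench, this point at x +66, y +142 mm from the plate's centre
- tab_4 (a point): where to press the far right corner's steel shim tab: on its upper face, 45 mm out from its hinge. The tab, 22 mm wide and 4 mm thick, reaches 57 mm rightwards from the hinge, sloping up and outwards by about 0.5 rad. Pressed flat it is level, its upper face 36 mm above the bench, this point at x +66, y -142 mm from the plate's centre
- shim_1 (a joint): rocker shim of the near left corner: angle pressed, 0 = tab standing up, 0.5 rad = flat (its stop); starts at 0 to 0.06. Its hinge lies 12 mm beyond the plate's left edge, 34 mm above the bench, axis along the plate's x. Stiff: about 8 N at the tab's press point turns it; it stays where left. Flat, its inner end stands 1 mm below the plate: a sprung corner then sinks only 1 mm and bears on it (press about 10 N)
- shim_2 (a joint): rocker shim of the near right corner: angle pressed, 0 = tab standing up, 0.5 rad = flat (its stop); starts at 0 to 0.06. Its hinge lies 12 mm beyond the plate's right edge, 34 mm above the bench, axis along the plate's x. Stiff: about 8 N at the tab's press point turns it; it stays where left. Flat, its inner end stands 1 mm below the plate: a sprung corner then sinks only 1 mm and bears on it (press about 10 N)
- shim_3 (a joint): rocker shim of the far left corner: angle pressed, 0 = tab standing up, 0.5 rad = flat (its stop); starts at 0 to 0.06. Its hinge lies 12 mm beyond the plate's left edge, 34 mm above the bench, axis along the plate's x. Stiff: about 8 N at the tab's press point turns it; it stays where left. Flat, its inner end stands 1 mm below the plate: a sprung corner then sinks only 1 mm and bears on it (press about 10 N)
- shim_4 (a joint): rocker shim of the far right corner: angle pressed, 0 = tab standing up, 0.5 rad = flat (its stop); starts at 0 to 0.06. Its hinge lies 12 mm beyond the plate's right edge, 34 mm above the bench, axis along the plate's x. Stiff: about 8 N at the tab's press point turns it; it stays where left. Flat, its inner end stands 1 mm below the plate: a sprung corner then sinks only 1 mm and bears on it (press about 10 N)
- weight: brass calibration weight, 26 mm wide, 30 mm tall, standing on the bed beyond the plate's left edge, between the two left tabs; loose, to be left alone
- collar: steel collar, 28 mm across, 16 mm tall, lying on the bed beyond the plate's right edge, between the two right tabs; loose, to be left alone
- driver: screwdriver lying on the bench to the left of the bed; loose, to be left alone
- spanner: spanner lying on the bench to the right of the bed; loose, to be left alone
- jar: amber jar, 56 mm across, 60 mm tall, behind the bed; loose, to be left alone
- fuse_box: small carton 60 x 45 x 30 mm behind the bed; loose, to be left alone
Mind the look-alikes: they are no part of the job. What is shaped like the plate but yellow is not meant.

How it is judged (in metres and radians):
On the way, in this order (a step that is already met when the one before it is completed fails the run):
1. the rocking corner is made to sink by a press of the fingers, with all four shim tabs still up (angle between plate's own z axis and vertical above 0.012 rad and contact force between the fingers and plate above 1 N and value of joint each of shim_1, shim_2, shim_3, shim_4 below 0.15 rad), for 0.05 s.
2. one shim tab is pressed flat, the other three still up (((value of joint shim_1 above 0.44 rad and value of joint each of shim_2, shim_3, shim_4 below 0.15 rad) or (value of joint shim_2 above 0.44 rad and value of joint each of shim_1, shim_3, shim_4 below 0.15 rad) or (value of joint shim_3 above 0.44 rad and value of joint each of shim_1, shim_2, shim_4 below 0.15 rad) or (value of joint shim_4 above 0.44 rad and value of joint each of shim_1, shim_2, shim_3 below 0.15 rad))), for 0.1 s.
3. the same corner, pressed again, bears on its flat shim with more than 2 N, the other three tabs still up (contact force between the fingers and plate above 1 N and ((value of joint shim_1 above 0.44 rad and value of joint each of shim_2, shim_3, shim_4 below 0.15 rad and contact force between plate and shim_1 above 2 N) or (value of joint shim_2 above 0.44 rad and value of joint each of shim_1, shim_3, shim_4 below 0.15 rad and contact force between plate and shim_2 above 2 N) or (value of joint shim_3 above 0.44 rad and value of joint each of shim_1, shim_2, shim_4 below 0.15 rad and contact force between plate and shim_3 above 2 N) or (value of joint shim_4 above 0.44 rad and value of joint each of shim_1, shim_2, shim_3 below 0.15 rad and contact force between plate and shim_4 above 2 N))), for 0.1 s.
At the end, for the whole second after the job is handed in: exactly one shim, that of the rocking corner, is flat (over 0.44 rad), the other three are up (under 0.15 rad), and the plate lies still and level (within 0.01 rad) within 8 mm of where it was (((value of joint shim_1 above 0.44 rad and value of joint each of shim_2, shim_3, shim_4 below 0.15 rad) or (value of joint shim_2 above 0.44 rad and value of joint each of shim_1, shim_3, shim_4 below 0.15 rad) or (value of joint shim_3 above 0.44 rad and value of joint each of shim_1, shim_2, shim_4 below 0.15 rad) or (value of joint shim_4 above 0.44 rad and value of joint each of shim_1, shim_2, shim_3 below 0.15 rad)) and angle between plate's own z axis and vertical below 0.01 rad and distance of plate from where it was at the start of the episode below 0.008 m and linear speed of plate below 0.01 m/s); the robot touches nothing.
It fails at once if the plate is lifted or shifted by more than 12 mm (distance of plate from where it was at the start of the episode above 0.012 m).
It fails at once if one of the things lying around is moved by more than 20 mm (distance of any of weight, collar, driver, spanner, jar, fuse_box from where it was at the start of the episode above 0.02 m).
It also fails if it takes over 64 s, if anything falls off the work surface, if the arm or the gripper's body presses on something with over 40 N, if the wrist force passes 120 N, or if a joint passes its speed limit or range.

## Working session

There is one attempt and no reset: what is moved stays moved. The work goes in short steps, Python scripts to look and compute and a tool call to move; the robot and the scene stay as the last step left them, time stands still between calls to the robot, and variables do not carry over. Pictures are saved under pics/ and viewed, at most 10 in all, crops included, and the job is handed in when it is done.

Besides the shell and the picture viewer there is one more tool, called after "Request:" by a JSON object that holds its "api" and its "payload". servo_tool: Moves the arm, as the interface text tells. Its arguments: {"type":"object","properties":{"moves":{"type":"array"},"force":{"type":"number"}},"required":["moves"]}

```bash
mkdir -p pics; cat > h.py <<'E'
import numpy as np, cv2
from workcell import *
def world(cam,xyz):
    c=calibration(cam); return np.array(c["R"]).T@(np.array(xyz)-np.array(c["t"]))
E
python3 - <<'E'
from h import *
for cam in ["top","side"]:
    p,d=camera(cam); cv2.imwrite(f"pics/{cam}.png",p[:,:,::-1])
    for n in ["plate","bed","corner_1","tab_1","weight","jar"]:
        for r in mark_of(n,cam)[:5]:
            print(cam,n,round(r["score"],2),world(cam,r["xyz"]).round(4))
o=get_obs();print(o,grasp_offset)
E
```

```text
top plate 0.97 [ 0.5598 -0.0163  0.0348]
top plate 0.93 [2.503e-01 2.419e-01 2.000e-04]
top corner_1 0.91 [0.2617 0.1504 0.012 ]
top corner_1 0.85 [0.3432 0.2516 0.0144]
top corner_1 0.82 [0.6277 0.0469 0.0489]
top corner_1 0.75 [ 0.4902 -0.0791  0.0537]
top corner_1 0.67 [0.4927 0.0503 0.0522]
top tab_1 0.6 [ 0.6247 -0.1503  0.0535]
top tab_1 0.55 [0.4969 0.1216 0.0569]
top tab_1 0.5 [0.6333 0.1195 0.0523]
top tab_1 0.46 [ 0.4864 -0.1514  0.0585]
top weight 0.55 [0.5623 0.1127 0.0112]
top jar 0.73 [7.396e-01 4.170e-02 7.000e-04]
top jar 0.67 [0.6345 0.1194 0.052 ]
side plate 0.8 [ 0.2539  0.2449 -0.0023]
side plate 0.64 [ 0.5644 -0.0156  0.0371]
side corner_1 0.97 [0.494  0.0513 0.0472]
side corner_1 0.87 [0.6295 0.0464 0.0541]
side corner_1 0.78 [ 0.6244 -0.0816  0.0514]
side corner_1 0.77 [0.1651 0.2266 0.0134]
side corner_1 0.74 [0.3472 0.2554 0.0091]
side tab_1 0.65 [ 0.4904 -0.1513  0.0525]
side tab_1 0.48 [ 0.624  -0.1537  0.0552]
side tab_1 0.45 [0.501  0.1245 0.0578]
side tab_1 0.19 [0.5652 0.1134 0.0133]
side weight 0.45 [0.5701 0.1152 0.0125]
side jar 0.66 [0.7398 0.0407 0.0013]
{'time': 0.7, 'q': array([-7.03007004e+01,  4.97675271e+00,  1.00780710e+01,  9.50988926e+01,
        3.76812100e-04,  8.99995434e+01]), 'qd': array([-0.01902185,  0.07653751,  0.12289332, -0.04961152,  0.05299032,
        0.01521035]), 'joint_efforts': array([ 3.33832650e-03, -5.19965672e+01,  4.64786875e+01,  1.31804805e-03,
        1.98567914e-04, -9.64149933e-06]), 'ee_pos': array([ 0.18539703, -0.5178082 ,  0.23130347]), 'tcp_rot': array([ 1.79997574e+02, -3.76792770e-04,  1.96997562e+01]), 'wrist_force': array([ 0.1909373 , -0.33691081, -0.5254671 ]), 'torque': array([-0.04716335,  0.00893459,  0.01885272]), 'grasp_force': 0.0, 'opening': 0.08550584578501022} 0.0187
```

View pics/top.png

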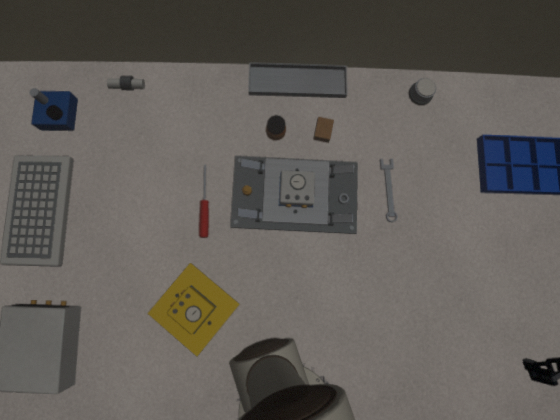

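View pics/side.png

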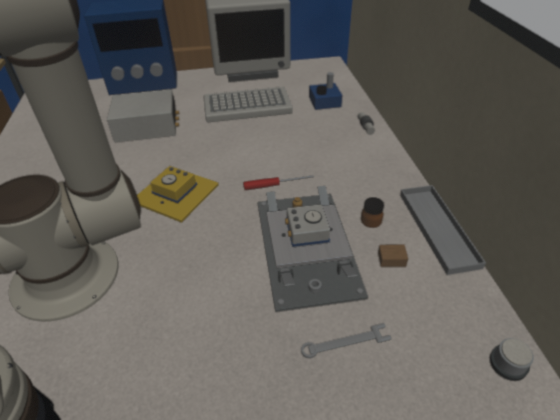

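Request:
{"api": "servo_tool", "payload": {"moves": [[[0,0,7.2],[0,0,0],0],[[0,0,7.2],[0,0,0],0],[[0,0,7.2],[0,0,0],0],[[0,0,0],[0.024,-0.0374,0],0],[[0,0,0],[0.024,-0.0374,0],0],[[0,0,0],[0.024,-0.0374,0],0],[[0,0,0],[0.024,-0.0374,0],0],[[0,0,0],[0.024,-0.0374,0],0],[[0,0,0],[0.024,-0.0374,0],0],[[0,0,0],[0.024,-0.0374,0],0],[[0,0,0],[0.024,-0.0374,0],0],[[0,0,0],[0.024,-0.0374,0],0]], "force": 40}}

```text
time: 1.9
ee_pos: [0.4132, -0.1869, 0.2316]
tcp_rot: [180.0, -0.0, -1.9]
wrist_force: [1.0, -0.7, 0.7]
opening: -0.0001
grasp_force: 0.0
```

Request:
{"api": "servo_tool", "payload": {"moves": [[[0,0,0],[0.024,-0.0374,0],0],[[0,0,0],[0.024,-0.0374,0],0],[[0,0,0],[0.024,-0.0374,0],0],[[0,0,0],[0,0,0],0],[[0,0,0],[0,0,0],0],[[0,0,0],[0,0,0],0]]}}

```text
time: 2.5
ee_pos: [0.4878, -0.0794, 0.2314]
tcp_rot: [180.0, 0.0, -1.9]
wrist_force: [0.2, -0.2, 0.3]
opening: 0.0001
grasp_force: 0.0
```

```bash
python3 - <<'E'
from h import *
cam="wrist"; p,d=camera(cam); cv2.imwrite("pics/w1.png",p[:,:,::-1])
for n in ["plate","bed","corner_1","tab_1","weight","collar"]:
    for r in mark_of(n,cam)[:5]:
        print(n,round(r["score"],2),world(cam,r["xyz"]).round(4))
E
```

```text
plate 0.85 [ 0.5611 -0.0162  0.0414]
plate 0.67 [0.2487 0.245  0.0012]
bed 0.73 [0.4933 0.0468 0.0556]
corner_1 0.9 [ 0.4981 -0.0786  0.0517]
corner_1 0.89 [0.494  0.049  0.0523]
corner_1 0.84 [ 0.627  -0.0816  0.0525]
corner_1 0.79 [0.3369 0.2536 0.0125]
corner_1 0.63 [0.5647 0.1155 0.0148]
tab_1 0.92 [0.5027 0.123  0.0536]
tab_1 0.92 [ 0.6202 -0.1573  0.0592]
tab_1 0.75 [0.6313 0.1156 0.0554]
tab_1 0.58 [ 0.4939 -0.1533  0.0564]
tab_1 0.18 [ 0.5494 -0.1477  0.0079]
weight 0.64 [0.5666 0.1155 0.0157]
collar 0.97 [ 0.5463 -0.149   0.0084]
```

View pics/w1.png

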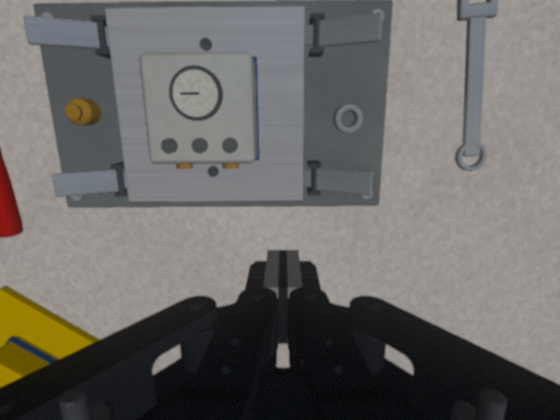

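Request:
{"api": "servo_tool", "payload": {"moves": [[[0,0,0],[0.004,-0.0015,0.04],0],[[0,0,0],[0,0,0.04],0],[[0,0,0],[0,0,0.04],0],[[0,0,0],[0,0,0.04],0],[[0,0,0],[0,0,0.01],0],[[0,0,0],[0,0,0],0],[[0,0,0],[0,0,0],0]]}}

```text
time: 3.55
ee_pos: [0.4931, -0.0777, 0.0633]
tcp_rot: [180.0, -0.1, -1.9]
wrist_force: [0.5, 0.6, 0.6]
opening: -0.0001
grasp_force: 0.0
```

Request:
{"api": "servo_tool", "payload": {"moves": [[[0,0,0],[0,0,0.003],0],[[0,0,0],[0,0,0.003],0],[[0,0,0],[0,0,0.003],0],[[0,0,0],[0,0,0],0]]}}

```text
time: 3.95
ee_pos: [0.4921, -0.0774, 0.0521]
tcp_rot: [-180.0, 0.0, -1.9]
wrist_force: [0.6, -0.3, 0.1]
opening: 0.0002
grasp_force: 0.0
```

Request:
{"api": "servo_tool", "payload": {"moves": [[[0,0,0],[0,0,0.001],0],[[0,0,0],[0,0,0.001],0],[[0,0,0],[0,0,0.001],0],[[0,0,0],[0,0,0],0]]}}

```text
time: 4.35
ee_pos: [0.4922, -0.0775, 0.05]
tcp_rot: [180.0, -0.0, -1.9]
wrist_force: [-2.8, -0.9, 6.5]
opening: -0.0
grasp_force: 3.3
```

Request:
{"api": "servo_tool", "payload": {"moves": [[[0,0,0],[0,0,0.001],0],[[0,0,0],[0,0,0],0]]}}

```text
time: 4.55
ee_pos: [0.4923, -0.0775, 0.0499]
tcp_rot: [180.0, -0.1, -1.9]
wrist_force: [-6.8, 0.6, 14.6]
opening: -0.0002
grasp_force: 7.4
```

Request:
{"api": "servo_tool", "payload": {"moves": [[[0,0,0],[0,0,-0.03],0],[[0,0,0],[0.044,0,0],0],[[0,0,0],[0.044,0,0],0],[[0,0,0],[0.044,0,0],0],[[0,0,0],[0,0,0.02],0],[[0,0,0],[0,0,0.007],0],[[0,0,0],[0,0,0],0],[[0,0,0],[0,0,0.001],0],[[0,0,0],[0,0,0.001],0],[[0,0,0],[0,0,0.001],0],[[0,0,0],[0,0,0],0]]}}

```text
time: 5.65
ee_pos: [0.6235, -0.0818, 0.05]
tcp_rot: [180.0, -0.0, -1.9]
wrist_force: [-5.4, 0.3, 10.1]
opening: -0.0002
grasp_force: 5.2
```

Request:
{"api": "servo_tool", "payload": {"moves": [[[0,0,0],[0,0,-0.03],0],[[0,0,0],[0,-0.043,0],0],[[0,0,0],[0,-0.043,0],0],[[0,0,0],[0,-0.042,0],0],[[0,0,0],[0,0,0.02],0],[[0,0,0],[0,0,0.007],0],[[0,0,0],[0,0,0],0],[[0,0,0],[0,0,0.001],0],[[0,0,0],[0,0,0.001],0],[[0,0,0],[0,0,0.001],0],[[0,0,0],[0,0,0],0]]}}

```text
time: 6.75
ee_pos: [0.6279, 0.0171, 0.0498]
tcp_rot: [-178.8, -0.0, 1.0]
wrist_force: [-3.5, -0.6, 7.3]
opening: -0.0002
grasp_force: 3.4
```

Request:
{"api": "servo_tool", "payload": {"moves": [[[0,0,0],[0,0,-0.03],0],[[0,0,0],[0,0,0],0],[[0,0,0],[0,0,0],0]]}}

```text
time: 7.05
ee_pos: [0.6283, 0.0168, 0.0796]
tcp_rot: [-178.8, -0.1, 1.0]
wrist_force: [0.0, 0.7, -1.0]
opening: 0.0003
grasp_force: 0.0
```

```bash
python3 -c "
from h import *
o=get_obs();print(o['q'],o['ee_pos'],o['tcp_rot'],o['qd'],o['wrist_force'])"
```

```text
[  0.96126784  15.29512836   5.08469503  79.70262531   1.24928704
 179.93802397] [0.62826042 0.01675607 0.07955199] [-1.78750808e+02 -8.82925383e-02  1.02322921e+00] [ 0.06840717  0.86581364 -1.65521771 -0.32051484  0.02525418 -0.0518455 ] [ 0.00375824  0.67792119 -1.02793465]
```

Request:
{"api": "servo_tool", "payload": {"moves": [[[-1.2,0,0],[0,0,-0.04],0],[[0,0,-7.91],[0,0,0],0],[[0,0,-7.91],[0,0,0],0],[[0,0,-7.91],[0,0,0],0],[[0,0,-7.91],[0,0,0],0],[[0,0,-7.91],[0,0,0],0],[[0,0,-7.91],[0,0,0],0],[[0,0,-7.91],[0,0,0],0],[[0,0,-7.91],[0,0,0],0],[[0,0,-7.91],[0,0,0],0],[[0,0,-7.91],[0,0,0],0],[[0,0,-7.91],[0,0,0],0]]}}

```text
time: 8.25
ee_pos: [0.6274, 0.0138, 0.1175]
tcp_rot: [-179.9, -0.1, 88.6]
wrist_force: [0.0, -0.5, 0.4]
opening: 0.0002
grasp_force: 0.0
```

Request:
{"api": "servo_tool", "payload": {"moves": [[[0,0,0],[0.029,0,0],0],[[0,0,0],[0,0,0],0],[[0,0,0],[0,0,0],0]]}}

```text
time: 8.55
ee_pos: [0.6283, 0.0432, 0.1178]
tcp_rot: [-179.9, -0.1, 88.3]
wrist_force: [0.9, -0.3, -0.1]
opening: 0.0002
grasp_force: 0.0
```

Request:
{"api": "servo_tool", "payload": {"moves": [[[0,0,0],[0.0025,0,0.03],0],[[0,0,0],[0,0,0.03],0],[[0,0,0],[0,0,0.005],0],[[0,0,0],[0,0,0],0],[[0,0,0],[0,0,0.001],0],[[0,0,0],[0,0,0.001],0],[[0,0,0],[0,0,0.001],0],[[0,0,0],[0,0,0],0],[[0,0,0],[0,0,0],0]]}}

```text
time: 9.45
ee_pos: [0.6288, 0.0457, 0.051]
tcp_rot: [-180.0, -0.1, 88.3]
wrist_force: [0.4, 0.7, 0.8]
opening: -0.0001
grasp_force: 0.0
```

Request:
{"api": "servo_tool", "payload": {"moves": [[[0,0,0],[0,0,0.0007],0],[[0,0,0],[0,0,0],0]]}}

```text
time: 9.65
ee_pos: [0.6287, 0.0456, 0.0501]
tcp_rot: [-180.0, -0.1, 88.3]
wrist_force: [-0.6, 0.2, 0.3]
opening: 0.0001
grasp_force: 0.2
```

Request:
{"api": "servo_tool", "payload": {"moves": [[[0,0,0],[0,0,0.001],0],[[0,0,0],[0,0,0],0]]}}

```text
time: 9.85
ee_pos: [0.6288, 0.0457, 0.0496]
tcp_rot: [180.0, -0.2, 88.3]
wrist_force: [-1.5, 0.4, 5.6]
opening: -0.0003
grasp_force: 2.8
```

Request:
{"api": "servo_tool", "payload": {"moves": [[[0,0,0],[0,0,0.0005],0],[[0,0,0],[0,0,0],0]]}}

```text
time: 10.05
ee_pos: [0.6288, 0.0457, 0.0493]
tcp_rot: [180.0, -0.2, 88.3]
wrist_force: [-1.0, 0.1, 5.6]
opening: -0.0
grasp_force: 3.0
```

Request:
{"api": "servo_tool", "payload": {"moves": [[[0,0,0],[0,0,0.001],0],[[0,0,0],[0,0,0.001],0],[[0,0,0],[0,0,0.001],0],[[0,0,0],[0,0,0],0]]}}

```text
time: 10.45
ee_pos: [0.6291, 0.0459, 0.0466]
tcp_rot: [179.9, -0.2, 88.3]
wrist_force: [-2.3, 1.6, 7.7]
opening: -0.0005
grasp_force: 4.0
```

Request:
{"api": "servo_tool", "payload": {"moves": [[[0,0,0],[0,0,-0.045],0],[[0,0,0],[0.038,-0.001,0],0],[[0,0,0],[0.038,0,0],0],[[0,0,0],[0,0,0],0],[[0,0,0],[0,0,0.02],0],[[0,0,0],[0,0,0],0]]}}

```text
time: 11.05
ee_pos: [0.6286, 0.1214, 0.068]
tcp_rot: [-179.8, -0.1, 88.3]
wrist_force: [-0.5, 0.5, -1.0]
opening: 0.0002
grasp_force: 0.0
```

```bash
python3 - <<'E'
from h import *
p,d=camera("wrist"); cv2.imwrite("pics/w2.png",p[:,:,::-1])
o=get_obs();print(o['q'][5],o['ee_pos'],o['tcp_rot'],o['wrist_force'])
E
```

```text
102.57033216855736 [0.62899481 0.12115558 0.06931088] [-1.79815302e+02 -9.80656743e-02  8.82715087e+01] [-0.22223964 -0.085364    1.10653679]
```

View pics/w2.png

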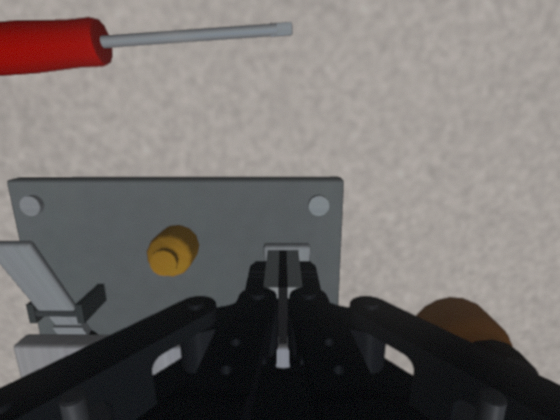

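Request:
{"api": "servo_tool", "payload": {"moves": [[[0,0,0],[0,0.002,0.005],0],[[0,0,0],[0,0,0.005],0],[[0,0,0],[0,0,0.005],0],[[0,0,0],[0,0,0.005],0],[[0,0,0],[0,0,0.004],0],[[0,0,0],[0,0,0.004],0],[[0,0,0],[0,0,0],0]]}}

```text
time: 11.8
ee_pos: [0.6328, 0.122, 0.0436]
tcp_rot: [179.9, -0.2, 88.3]
wrist_force: [0.4, 1.3, 2.0]
opening: 0.0
grasp_force: 1.2
```

Request:
{"api": "servo_tool", "payload": {"moves": [[[0,0,0],[0,0,0.003],0],[[0,0,0],[0,0,0.002],0],[[0,0,0],[0,0,0.001],0],[[0,0,0],[0,0,0],0]]}}

```text
time: 12.2
ee_pos: [0.6328, 0.1223, 0.0379]
tcp_rot: [179.9, -0.3, 88.3]
wrist_force: [-0.2, 3.7, 5.6]
opening: 0.0
grasp_force: 2.7
```

Request:
{"api": "servo_tool", "payload": {"moves": [[[0,0,0],[0,0,0.001],0],[[0,0,0],[0,0,0],0]]}}

```text
time: 12.4
ee_pos: [0.6328, 0.1224, 0.0369]
tcp_rot: [179.9, -0.3, 88.3]
wrist_force: [0.6, 3.8, 5.7]
opening: 0.0001
grasp_force: 2.9
```

Request:
{"api": "servo_tool", "payload": {"moves": [[[0,0,0],[0,0,0.001],0],[[0,0,0],[0,0,0.001],0],[[0,0,0],[0,0,0],0]]}}

```text
time: 12.7
ee_pos: [0.6329, 0.1224, 0.0358]
tcp_rot: [179.9, -0.3, 88.3]
wrist_force: [-2.5, 3.8, 11.3]
opening: -0.0
grasp_force: 5.8
```

Request:
{"api": "servo_tool", "payload": {"moves": [[[0,0,0],[0,0,0.001],0],[[0,0,0],[0,0,0],0],[[0,0,0],[0,0,-0.03],0],[[0,0,0],[0,0,-0.024],0],[[0,0,0],[-0.039,-0.001,0],0],[[0,0,0],[-0.039,-0.001,0],0],[[0,0,0],[0,0,0],0],[[0,0,0],[0,0,0],0]]}}

```text
time: 13.5
ee_pos: [0.6276, 0.0426, 0.0865]
tcp_rot: [-180.0, -0.2, 88.2]
wrist_force: [0.4, 1.3, 0.8]
opening: 0.0001
grasp_force: 0.0
```

```bash
python3 - <<'E'
from h import *
p,d=camera("wrist"); cv2.imwrite("pics/w3.png",p[:,:,::-1])
E
```

```text
(no output)
```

View pics/w3.png

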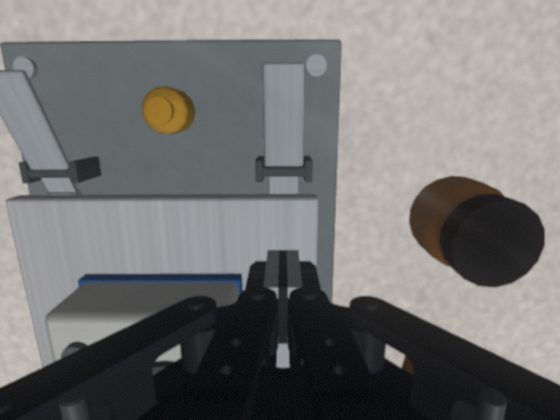

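The far-left tab (285, 110) now lies flat along the bed. The near-left tab (35, 120) still stands up, and the weight (168, 110) has not moved. Next I press corner 3 again.

Request:
{"api": "servo_tool", "payload": {"moves": [[[0,0,0],[0.004,0.001,0.02],0],[[0,0,0],[0,0,0.014],0],[[0,0,0],[0,0,0],0],[[0,0,0],[0,0,0.001],0],[[0,0,0],[0,0,0.001],0],[[0,0,0],[0,0,0.001],0],[[0,0,0],[0,0,0.001],0],[[0,0,0],[0,0,0],0]]}}

```text
time: 14.35
ee_pos: [0.6289, 0.0477, 0.0494]
tcp_rot: [180.0, -0.2, 88.3]
wrist_force: [-1.7, 1.3, 6.3]
opening: -0.0
grasp_force: 2.9
```

Request:
{"api": "servo_tool", "payload": {"moves": [[[0,0,0],[0,0,0.0005],0],[[0,0,0],[0,0,0.0005],0],[[0,0,0],[0,0,0],0]]}}

```text
time: 14.65
ee_pos: [0.6289, 0.0478, 0.0492]
tcp_rot: [179.9, -0.2, 88.3]
wrist_force: [-3.6, 0.7, 9.4]
opening: 0.0002
grasp_force: 4.9
```

Request:
{"api": "servo_tool", "payload": {"moves": [[[0,0,0],[0,0,0.0007],0],[[0,0,0],[0,0,0],0],[[0,0,0],[0,0,0],0],[[0,0,0],[0,0,0],0]]}}

```text
time: 15.05
ee_pos: [0.629, 0.0477, 0.0491]
tcp_rot: [179.9, -0.2, 88.3]
wrist_force: [-5.9, 1.2, 13.0]
opening: 0.0002
grasp_force: 7.0
```

Request:
{"api": "servo_tool", "payload": {"moves": [[[0,0,0],[0,0,0.0004],0],[[0,0,0],[0,0,0],0],[[0,0,0],[0,0,0],0],[[0,0,0],[0,0,-0.02],0],[[0,0,0],[0,0,-0.04],0],[[0,0,0],[0,0,-0.04],0],[[0,0,0],[0,0,-0.04],0],[[0,0,0],[-0.03,-0.04,0],0],[[0,0,0],[-0.03,-0.04,0],0],[[0,0,0],[0,-0.045,0],0],[[0,0,0],[0,-0.04,0],0],[[0,0,0],[0,0,0],0]]}}

```text
time: 16.25
ee_pos: [0.4584, -0.008, 0.1873]
tcp_rot: [-180.0, -0.1, 88.2]
wrist_force: [1.9, 0.3, 0.6]
opening: -0.0001
grasp_force: 0.0
```

```bash
python3 - <<'E'
from h import *
p,d=camera("side"); cv2.imwrite("pics/s2.png",cv2.resize(p[170:320,230:400,::-1],None,fx=4,fy=4))
for n in ["plate","tab_1"]:
    for r in mark_of(n,"side")[:5]: print(n,round(r["score"],2),world("side",r["xyz"]).round(4))
o=get_obs();print(o['ee_pos'],o['wrist_force'],o['time'])
E
```

```text
plate 0.8 [ 0.2517  0.2472 -0.0024]
plate 0.65 [ 0.5644 -0.0175  0.0354]
plate 0.43 [ 0.625  -0.157   0.0554]
plate 0.36 [0.6264 0.1277 0.0368]
tab_1 0.66 [ 0.6252 -0.1578  0.0596]
tab_1 0.65 [0.4986 0.1259 0.0565]
tab_1 0.49 [0.626  0.1288 0.0381]
tab_1 0.44 [ 0.4917 -0.1467  0.0521]
[ 0.4625502  -0.00777107  0.18683106] [ 0.75103779  0.13127244 -0.20417928] 16.4
```

View pics/s2.png

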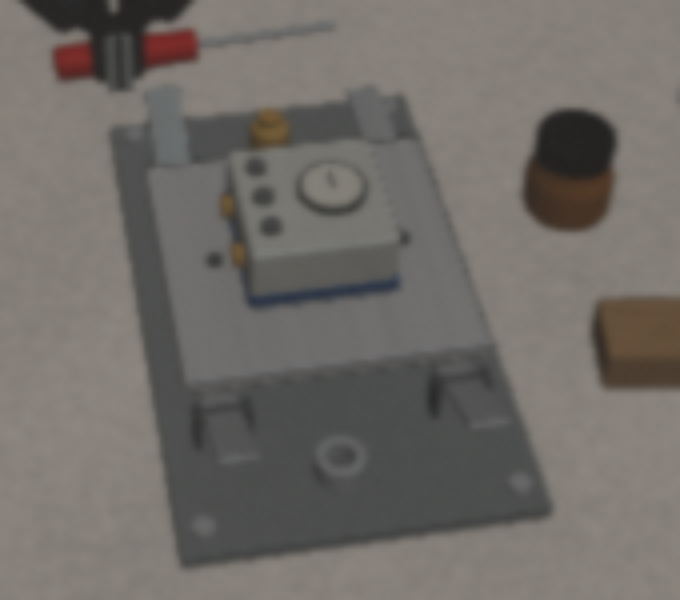

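The far-left tab (372, 115) is flat: the network puts it at z 0.038, against 0.052 to 0.060 for the other three. The plate and the loose things are where they were, and the gripper is clear.

```bash
python3 -c "
from workcell import job_done
print(job_done())"
```

```text
the job is handed in; nothing more can be done
None
```

I handed the job in: the far left corner (corner_3) is the one that rocks, its tab is pressed flat with the other three still up, and pressed again at 13 N or more it bears on its shim; no verdict was returned. I did not press corner_1, since corner_3 sank before I reached it.

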